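# Put the glass display back in order

## Robot

A 7-joint arm with a two-finger parallel gripper is mounted at the origin on the work surface. World frame = base frame: x ahead of the robot, y to its left, z up, the work surface at z = 0. Lengths are in m, angles in rad, forces in N, time in s.
With the tool pointing down it reaches from about 0.4 to 0.9 m from the base axis. Payload 5.6 kg.
Tool frame: the origin (TCP) lies on the mounting face of the last link; the fingertips stand 190 mm ahead of it and the grasp point (between the pads) lies 171 mm ahead of it; z points along the fingers, y is the line along which they close (so a half turn about z gives the same grasp; the last joint's range is limited). The gripper opens to 92 mm and grips with 3 to 60 N. Pads are 20 mm wide; open, the fingers measure 128 mm over their backs; the gripper's body (75 mm by 189 mm) begins 69 mm behind the grasp point.
Start: joints at [1.25, 0.468, -0.012, 1.603, 0.006, 1.071, -0.056], TCP at [0.178, -0.625, 0.405] pointing down, gripper open.
Joint ranges: [-2.53, 2.53], [-0.31, 2.02], [-1.57, 1.55], [0.28, 2.44], [-1.29, 4.43], [0.15, 1.84], [-2.92, 2.92]. Speed limits (rad/s): [2.57, 2.57, 3.14, 3.14, 3.14, 3.14, 3.14].

## Interface

Orientations are given as a unit quaternion [w, x, y, z].
In Python, from workcell import r gives the robot as it stands.
- The arm moves only by the shell command python3 -m creep 'ROWS' [FORCE]. ROWS is JSON, a list of rows, each a list of 7 numbers: the gripper command: -1 is shut, 1 is fully open, values between are in proportion, then the shift along the tool's x, y, z scaled (see below), then the turn, a rotation vector about the tool's x, y, z scaled (see below). A call has exactly 10 rows; each row is the pose to reach, as a shift and turn from the pose commanded when the call began, along the tool's axes at that moment, turning the shorter way round; what a row does not reach only later rows make up. The controller multiplies each number of a shift by 0.4 m and each number of a turn by 360 degrees. A row lasts 1/10 s, in which the tool goes at most 50 mm and 8.59 degrees, less where a joint would pass 70% of its speed; a pose out of reach is approached as far as the arm can. A call with a number of a shift or a turn outside -1 to 1 is refused whole. A call with a gripper value outside its range is refused whole. The fingers move at their own pace and stop on an object; FORCE is the grip in N (left out, the last holds). Time passes only in rows, so rows that repeat a pose let the fingers close, or fill a call up. It gives the time, the measured TCP pose, the force, the opening and the grip force at its end, in the units of the state.
- r.sense(): the state, without advancing time (a new reading comes with each control period).
- r.capture(name): name is "scene" or "top" or "wrist"; returns (picture, depth): 400x640x3 uint8, red, green, blue; 400x640 float32, m along the optical axis (not along the pixel's ray), 0 where there is no reading.
- r.camera_model(name): a dict with "fx", "fy", "cx", "cy" (pixels), "dist_coeffs" ([k1, k2, p1, p2, k3] as OpenCV has them; the pictures are not rectified), "extrinsics" (4x4, takes a point from camera to world coordinates). Camera axes: x right, y down, z forward; pixel columns grow to the right and rows downward; lengths in m; the calibration is good to about 2 mm. A picture is of the moment at which its call begins: read the wrist's pose just before it. camera_model takes no time and is no camera call; for the wrist camera it gives the pose at the moment of the call.
- r.hand_in(): hands the job in; it is judged then, once.
The state is a dict: "clock": time; "joint_positions": joint angles; "dq": joint speeds; "joint_torque": joint torques, N m; "tcp_pos": TCP position; "orientation": TCP orientation; "contact_force": force on the tool from outside, world axes, zero at the start; "torque": the same for the moment, N m; "grip_width": finger opening in m; "grasp_force": force on a finger pad.
Only numpy, scipy, OpenCV 4.12 (cv2) and the standard library are available. Lean on these libraries where they do the work, as an engineer would, in place of code of your own. Each camera call takes 0.05 s, during which the arm holds its last target. There are 200 camera calls.

## Task

The display was knocked: stand the toppled eight-sided vase upright, mouth up, on the low wooden disc, setting it down gently. Then, once the vase is out of the way, push the big glass ball slowly along the front of the grey ledge, keeping it against the ledge all the way and never lifting it, until it drops into the wooden ring at the other end and stays there. Leave the other glassware and the gift box where they stand.

Things in the scene. Friction and masses are not known exactly. Their poses are not given: they have to be found in the camera images.
- ledge: Straight grey display ledge with a dark wood top, fixed: 90 mm deep (its x), 560 mm long (its y), 64 mm high. Origin: centre of its underside. Its front face, towards the robot, is the plane x = -45 mm of its frame; the ball lies against that face and the ball, vase, ring and disc are all on that side.
- ball_center (a point): Centre of the large hollow glass ball, diameter 100 mm, about 0.4 kg, too wide to grasp. It starts beside one end of the ledge, touching the front face or within 3 mm of it, is smooth and rolls very easily; 2 to 5 N pushes it over the ring's rim. The axes of this frame turn as the ball rolls: use the position only.
- ring: Flat dark wooden ring fixed on the table before the other end of the ledge, its centre 52 mm from the ledge's front face: outer diameter 64 mm, hole diameter 44 mm, 4 mm thick. Origin: centre of its underside. The ball climbs the 4 mm rim and sits in the hole, touching the table (centre about 50 mm up), with about 3 mm of play, just clear of the ledge.
- vase_center (a point): Centre of the toppled straight eight-sided glass vase: 58 mm across flats, 150 mm long, 4 mm wall, one end open (mouth), the other closed (foot), 0.25 kg. Its x axis runs from foot to mouth, so x points up when it stands. It starts lying on a flat, axis 29 mm up, foot end partly in the ball's way, mouth pointing to the left and slantwise away from the ledge (about 20 to 50 degrees).
- disc_top (a point): Centre of the top face of the round display disc of medium wood, fixed on the table in front of the ledge on one side (left or right): diameter 124 mm, 6 mm thick, flat top 6 mm above the table. Standing on it, the vase has its centre 75 mm above this point.
- tumbler: Bystander: wide clear tumbler standing in front of the ledge on the side away from the disc, 80 mm diameter at the rim, 95 mm tall. Origin: centre of its underside. Leave alone.
- goblet: Bystander: stemmed goblet, 76 mm wide, 150 mm tall, on the left. Origin: centre of its underside. Leave alone.
- carafe: Bystander: green glass carafe, 110 mm wide, 215 mm tall, on the right. Origin: centre of its underside. Leave alone.
- giftbox: Bystander: closed cardboard gift box, 90 x 120 x 70 mm high, on the right. Origin: centre of its underside. Leave alone.
- bowl: Bystander: clear glass bowl, 150 mm wide, 55 mm high, on the left. Origin: centre of its underside. Leave alone.

How it is judged:
On the way:
1. the vase stands upright, mouth up, on the disc, released (angle between vase_center's own x axis and vertical below 0.12 rad and horizontal distance between vase_center and disc_top below 0.035 m and z of vase_center in the frame of disc_top between 0.068 and 0.082 m and contact force between the fingers and vase below 0.1 N), for 0.3 s.
At the end, for the whole second after the job is handed in: The vase stands upright (within 0.12 rad), mouth up, on the disc with its axis within 35 mm of the disc's centre, released; the ball sits down in the ring, centre within 12 mm of the ring's centre and less than 54 mm above the table; both at rest (all of step 1 and horizontal distance between ball_center and ring below 0.012 m and height (world z) of ball_center below 0.054 m and linear speed of each of ball, vase below 0.02 m/s); the robot touches nothing.
It fails at once if the ball is moved more than 60 mm while the vase is still lying (distance of ball_center from where it was at the start of the episode above 0.06 m and angle between vase_center's own x axis and vertical above 0.8 rad).
It fails at once if the ball leaves the ledge (more than 20 mm gap to its front face) or is lifted (centre more than 75 mm above the table) (x of ball_center in the frame of ledge below -0.115 m or height (world z) of ball_center above 0.075 m).
It fails at once if the ball runs fast (over 0.4 m/s) (linear speed of ball above 0.4 m/s).
It fails at once if the vase is banged on the disc (over 60 N), or falls or is knocked (moves faster than 0.4 m/s while the fingers do not touch it) (contact force between vase and disc above 60 N or (contact force between the fingers and vase below 0.1 N and linear speed of vase above 0.4 m/s)).
It fails at once if a bystander is displaced by more than 30 mm (distance of any of tumbler, goblet, carafe, giftbox, bowl from where it was at the start of the episode above 0.03 m).
It also fails if it takes over 72 s, if anything falls off the work surface, if the arm or the gripper's body presses on something with over 40 N, if the wrist force passes 120 N, or if a joint passes its speed limit or range.

## Working session

There is one attempt and no reset: what is moved stays moved. The work goes in short steps, Python scripts to look and compute and a shell command to move; the robot and the scene stay as the last step left them, time stands still between calls to the robot, and variables do not carry over. Pictures are saved under pics/ and viewed, at most 10 in all, crops included, and the job is handed in when it is done.

```bash
ls; mkdir -p pics; cat > h.py <<'E'
import numpy as np,cv2
from workcell import r
from scipy.spatial.transform import Rotation as R
def cap(n):
    m=r.camera_model(n);p,d=r.capture(n);return m,p,d
def ray(m,uv):
    K=np.array([[m['fx'],0,m['cx']],[0,m['fy'],m['cy']],[0,0,1]])
    u=cv2.undistortPoints(np.array(uv,float).reshape(-1,1,2),K,np.array(m['dist_coeffs'])).reshape(-1,2)
    E=np.array(m['extrinsics']);return E[:3,3],np.c_[u,np.ones(len(u))]@E[:3,:3].T
def onplane(m,uv,z):
    o,d=ray(m,uv);return o+d*((z-o[2])/d[:,2])[:,None]
def proj(m,P):
    K=np.array([[m['fx'],0,m['cx']],[0,m['fy'],m['cy']],[0,0,1]]);E=np.linalg.inv(np.array(m['extrinsics']))
    return cv2.projectPoints(np.array(P,float).reshape(-1,3),cv2.Rodrigues(E[:3,:3])[0],E[:3,3],K,np.array(m['dist_coeffs']))[0].reshape(-1,2)
def save(n,p,s=1): cv2.imwrite('pics/'+n+'.png',cv2.resize(p[:,:,::-1],None,fx=s,fy=s))
E
python3 - <<'E'
from h import *
for n in ('top','scene'):
    m,p,d=cap(n);save(n+'0',p,1.25);np.savez(n+'0.npz',p=p,d=d);print(n,np.round(m['extrinsics'],3).tolist(),m['fx'])
print(r.sense())
E
```

```text
pics
top [[-0.025, -0.983, 0.18, 0.342], [-1.0, 0.025, 0.001, -0.017], [-0.006, -0.18, -0.984, 1.066], [0.0, 0.0, 0.0, 1.0]] 368.1132939067468
scene [[0.539, 0.652, -0.533, 1.31], [0.842, -0.408, 0.352, -0.517], [0.012, -0.639, -0.769, 1.194], [0.0, 0.0, 0.0, 1.0]] 472.9529244323257
{'clock': 0.1, 'joint_positions': array([ 1.25002527,  0.46827266, -0.01161435,  1.60349128,  0.00602019,
        1.07141622, -0.05623755]), 'dq': array([-0.00059848, -0.00198271, -0.0001975 , -0.00203572,  0.00037441,
       -0.00048717,  0.00125638]), 'joint_torque': array([ 4.73202908e-04, -5.21645021e+01, -1.29780735e-02, -2.44363958e+01,
       -5.68845891e-02,  1.40949001e-02,  6.31676744e-05]), 'tcp_pos': array([ 0.17813935, -0.6248897 ,  0.40386273]), 'orientation': array([-7.57940610e-04,  9.90369371e-01,  1.38448207e-01, -1.69436349e-04]), 'contact_force': array([ 0.36928418,  0.20303642, -0.14434864]), 'torque': array([-0.00016294, -0.00808314, -0.0297068 ]), 'grasp_force': 0.0, 'grip_width': 0.09200032495244719}
```

View pics/top0.png

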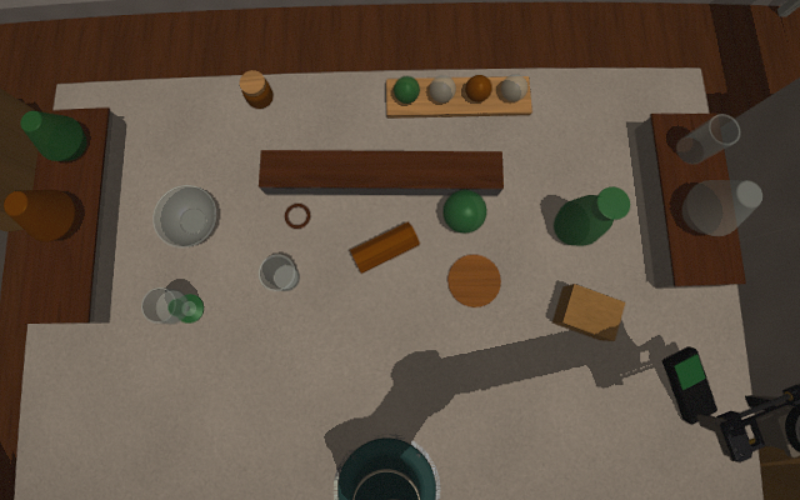

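View pics/scene0.png

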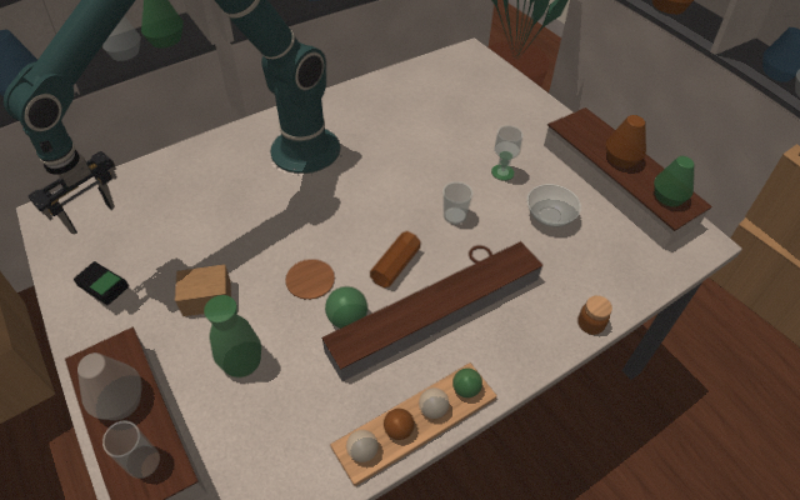

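The top view shows the ball at about (465,211), the orange vase from mouth (358,262) to foot (413,235), the disc at (474,280), the ring at (297,215) and the tumbler at (280,272). The ledge front runs from (260,190) to (502,192). The scene view agrees.

```bash
python3 - <<'E'
from h import *
boxes={'top':{'ball':(435,185,495,240),'vase':(340,215,425,280),'disc':(440,250,508,312),'ring':(280,200,315,232)},
'scene':{'ball':(320,280,370,335),'vase':(365,228,425,290),'disc':(280,255,340,302)}}
for n in boxes:
    m=r.camera_model(n);f=np.load(n+'0.npz');p=f['p'];d=f['d'];hsv=cv2.cvtColor(p,cv2.COLOR_RGB2HSV)
    for k,b in boxes[n].items():
        x0,y0,x1,y1=[int(v/1.25) for v in b];h=hsv[y0:y1,x0:x1].astype(int)
        H,S,V=h[...,0],h[...,1],h[...,2]
        mk=((H>40)&(H<90)&(S>80)) if k=='ball' else ((H<25)&(S>(110 if k!='ring' else 70)))
        mk=mk.astype(np.uint8)
        if k!='ring': mk=cv2.morphologyEx(mk,cv2.MORPH_OPEN,np.ones((3,3)))
        c=max(cv2.findContours(mk,cv2.RETR_EXTERNAL,cv2.CHAIN_APPROX_NONE)[0],key=cv2.contourArea)+np.array([[x0,y0]])
        rect=cv2.minAreaRect(c)
        hull=cv2.convexHull(c).reshape(-1,2)
        z={'ball':.05,'vase':.029,'disc':.006,'ring':.004}[k]
        ctr=onplane(m,[rect[0]],z)[0]
        print(n,k,cv2.contourArea(c),np.round(rect[0],1),np.round(rect[1],1),round(rect[2],1),'P',ctr.round(4))
        q=onplane(m,hull,z)
        if k in('disc','ring'):
            e=cv2.fitEllipse(c);print('  ell',onplane(m,[e[0]],z)[0].round(4),'span',np.ptp(q,axis=0).round(3))
        if k=='vase':
            bp=onplane(m,cv2.boxPoints(rect),z);print('  box',bp[:,:2].round(4).tolist())
    if n=='top':
        # ledge top front edge via colour
        H,S,V=[hsv[...,i].astype(int) for i in range(3)]
        mk=((H<15)&(S>90)).astype(np.uint8)
        mk[:115]=0;mk[165:]=0;mk[:,:195]=0;mk[:,415:]=0
        c=max(cv2.findContours(mk,cv2.RETR_EXTERNAL,cv2.CHAIN_APPROX_NONE)[0],key=cv2.contourArea);rect=cv2.minAreaRect(c)
        print('ledge top corners',onplane(m,cv2.boxPoints(rect),.064).round(4).tolist(),rect)
        for nm,uv in {'tumbler':(280,285),'goblet':(185,310),'carafe':(575,235),'box':(592,315)}.items():print(nm,onplane(m,[np.array(uv)/1.25],0.0).round(3))
    for nm,(u,v) in ({'disc':(474,280),'vase':(385,248),'ball':(465,211)} if n=='top' else {'vase':(396,260)}).items():print(nm,'depth z',d[int(v/1.25),int(u/1.25)])
E
```

```text
top ball 862.5 [371.5 168.5] [33. 33.] 90.0 P [ 0.6059 -0.1929  0.05  ]
top vase 1055.0 [307.7 197.3] [21.2 53.7] 64.0 P [ 0.5311 -0.009   0.029 ]
  box [[0.5267, 0.0735], [0.5922, -0.0669], [0.5354, -0.0916], [0.4711, 0.0477]]
top disc 1341.5 [379.  224.5] [41. 42.] 90.0 P [ 0.45   -0.2131  0.006 ]
  ell [ 0.4506 -0.2132  0.006 ] span [0.12  0.122 0.   ]
top ring 304.0 [237.5 172.5] [19. 19.] 90.0 P [0.6161 0.1985 0.004 ]
  ell [0.6161 0.1983 0.004 ] span [0.059 0.057 0.   ]
ledge top corners [[0.7603, 0.2776, 0.064], [0.7448, -0.2872, 0.064], [0.6544, -0.2805, 0.064], [0.6693, 0.2748, 0.064]] ((304.5, 135.0), (30.0, 195.0), 90.0)
tumbler [[0.452 0.237 0.   ]]
goblet [[0.398 0.46  0.   ]]
carafe [[ 0.553 -0.463  0.   ]]
box [[ 0.363 -0.485  0.   ]]
disc depth z 1.0620698
vase depth z 1.0254697
ball depth z 0.9990551
scene ball 280.0 [277.9 246.2] [21.5 26.4] 26.6 P [ 0.6052 -0.1912  0.05  ]
scene vase 843.0 [315.9 207.2] [19.4 49.2] 38.7 P [ 0.5269 -0.0108  0.029 ]
  box [[0.5333, -0.0986], [0.4505, 0.0682], [0.5203, 0.0811], [0.597, -0.0832]]
scene disc 906.0 [247.5 223. ] [30. 37.] 90.0 P [ 0.4514 -0.2165  0.006 ]
  ell [ 0.4514 -0.2165  0.006 ] span [0.123 0.12  0.   ]
vase depth z 1.4524535
```

```bash
cat >> h.py <<'E'
def pose(grasp,yang,theta,back=.171):
    """tool orientation: y axis horizontal at angle yang(deg), tilt theta(deg) about tool y from straight down; TCP = grasp - back*z"""
    a=np.radians(yang);y=np.array([np.cos(a),np.sin(a),0]);z=np.array([0,0,-1.]);x=np.cross(y,z)
    Q=R.from_matrix(np.c_[x,y,z])*R.from_euler('y',theta,degrees=True)
    return np.array(grasp)-back*Q.as_matrix()[:,2],Q
def go(p,Q,base=None):
    if base is None:
        s=r.sense();o=s['orientation'];base=(s['tcp_pos'],R.from_quat([o[1],o[2],o[3],o[0]]))
    p0,Q0=base
    d=Q0.inv().apply(np.array(p)-p0)/.4;t=(Q0.inv()*Q).as_rotvec()/(2*np.pi)
    print('shift',d.round(4),'turn',t.round(4),'rows',round(np.linalg.norm(d)*.4/.05,1),round(np.linalg.norm(t)*360/8.59,1))
    return p,Q
E
python3 - <<'E'
from h import *
P1=go(*pose([.48,-.25,.25],24.8,0))
G=np.array([.530-.42*.015,-.010+.907*.015,.029])
P2=go(*pose(G,24.8,-40,back=.171+.12),base=P1);print(P2[0])
E
```

```text
shift [ 0.9827 -0.6944 -0.0419] turn [-2.000e-04 -2.000e-04 -2.747e-01] rows 9.6 11.5
shift [0.9973 0.3651 0.4227] turn [ 0.     -0.1111  0.    ] rows 9.1 4.7
[0.44524099 0.17340586 0.25191893]
```

```bash
python3 -m creep '[[1,0.1,-0.07,0,0,0,-0.02],[1,0.2,-0.14,0,0,0,-0.043],[1,0.3,-0.21,0,0,0,-0.066],[1,0.4,-0.28,0,0,0,-0.089],[1,0.5,-0.35,0,0,0,-0.112],[1,0.6,-0.42,-0.01,0,0,-0.135],[1,0.7,-0.49,-0.02,0,0,-0.158],[1,0.8,-0.56,-0.03,0,0,-0.181],[1,0.9,-0.63,-0.04,0,0,-0.204],[1,0.98,-0.69,-0.04,0,0,-0.227]]' 20
python3 - <<'E'
from h import *
G=np.array([.530-.42*.015,-.010+.907*.015,.029])
go(*pose(G,24.8,-40,back=.171+.12));print(r.sense()['joint_positions'].round(2))
E
```

```text
clock: 1.1
tcp_pos: [0.481, -0.2496, 0.4212]
orientation: [0.0, 0.656, 0.755, 0.0]
contact_force: [1.5, -0.2, -1.1]
grip_width: 0.0918
grasp_force: 0.0
shift [1.0598 0.0595 0.4231] turn [-0.0161 -0.1102 -0.0446] rows 9.1 5.0
[ 0.81  0.31 -0.48  1.83  0.17  1.04  0.41]
```

```bash
python3 -m creep '[[1,0.12,0.01,0,-0.002,-0.015,-0.005],[1,0.24,0.02,0.04,-0.004,-0.03,-0.01],[1,0.36,0.02,0.09,-0.006,-0.045,-0.02],[1,0.48,0.03,0.14,-0.008,-0.06,-0.025],[1,0.6,0.04,0.2,-0.01,-0.075,-0.03],[1,0.7,0.04,0.26,-0.012,-0.09,-0.035],[1,0.8,0.05,0.32,-0.014,-0.1,-0.04],[1,0.9,0.05,0.38,-0.016,-0.11,-0.0446],[1,1.0,0.06,0.42,-0.016,-0.11,-0.0446],[1,1.0,0.06,0.42,-0.016,-0.11,-0.0446]]'
python3 - <<'E'
from h import *
G=np.array([.530-.42*.015,-.010+.907*.015,.029])
go(*pose(G,24.8,-40,back=.171+.12));print(r.sense()['joint_positions'].round(2))
m,p,d=cap('wrist');save('w1',p,1.0);np.savez('w1.npz',p=p,d=d,E=m['extrinsics'])
hsv=cv2.cvtColor(p,cv2.COLOR_RGB2HSV);mk=((hsv[...,0]<25)&(hsv[...,1]>110)).astype(np.uint8)
for c in cv2.findContours(mk,cv2.RETR_EXTERNAL,cv2.CHAIN_APPROX_NONE)[0]:
    if cv2.contourArea(c)>1000: print(cv2.contourArea(c),cv2.minAreaRect(c),cv2.boundingRect(c))
E
```

```text
clock: 2.1
tcp_pos: [0.4489, 0.1529, 0.2502]
orientation: [0.284, 0.506, 0.793, -0.184]
contact_force: [0.1, 0.6, 0.6]
grip_width: 0.0915
grasp_force: 0.0
shift [ 0.036   0.0132 -0.0354] turn [-0.0003 -0.0012  0.0006] rows 0.4 0.1
[-0.15  0.55 -0.52  2.12  1.11  1.11 -1.02]
2006.0 ((509.8791198730469, 393.8122863769531), (18.048612594604492, 259.8826904296875), 86.26860046386719) (380, 377, 260, 23)
1057.0 ((115.28932189941406, 337.46588134765625), (33.00133514404297, 65.54914093017578), 9.211027145385742) (98, 306, 38, 64)
1086.0 ((522.7372436523438, 337.21649169921875), (66.7406997680664, 33.0887451171875), 80.27242279052734) (503, 304, 38, 67)
2148.5 ((384.4334411621094, 313.2089538574219), (44.00111389160156, 78.72102355957031), 64.39781188964844) (345, 278, 83, 46)
1973.0 ((184.5, 237.5), (41.0, 81.0), 90.0) (144, 217, 82, 42)
10816.5 ((564.599853515625, 240.61965942382812), (76.78292846679688, 207.10623168945312), 62.69249725341797) (455, 159, 185, 133)
12270.5 ((327.0, 176.5), (167.0, 94.0), 90.0) (280, 93, 95, 168)
1186.5 ((606.3113403320312, 24.874374389648438), (67.18309783935547, 35.97713088989258), 28.217357635498047) (579, 0, 61, 43)
```

View pics/w1.png

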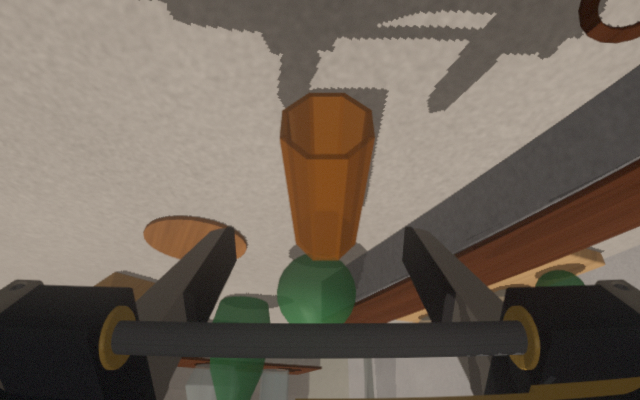

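```bash
python3 - <<'E'
from h import *
m=r.camera_model('wrist')
a=onplane(m,[(281,130),(373.5,130),(327,126)],.029);b=onplane(m,[(327,157),(327,260)],.058);c=onplane(m,[(327,94)],0.0)
print(a.round(4),b.round(4),c.round(4),'w',np.linalg.norm(a[0]-a[1]),'len',np.linalg.norm(b[0]-b[1]))
ax=b[0]-b[1];print(ax/np.linalg.norm(ax),'mid',(b[0]+b[1])/2)
# where the mid plane of gripper falls
s=r.sense();o=s['orientation'];Q=R.from_quat([o[1],o[2],o[3],o[0]]).as_matrix()
for n,P in(('mouth',a[2]),('mid',(b[0]+b[1])/2-[0,0,.029])): print(n,Q.T@(P-s['tcp_pos']))
E
```

```text
[[0.4733 0.0356 0.029 ]
 [0.5277 0.0609 0.029 ]
 [0.4988 0.0514 0.029 ]] [[ 0.4967  0.0551  0.058 ]
 [ 0.5641 -0.0846  0.058 ]] [[0.4984 0.0528 0.    ]] w 0.060034493250222955 len 0.15504915646924497
[-0.43481689  0.90051889  0.        ] mid [ 0.53043703 -0.01474144  0.058     ]
mouth [0.05729731 0.004485   0.24128951]
mid [0.00090218 0.00563098 0.28818769]
```

```bash
python3 - <<'E'
from h import *
G=np.array([.5305-.43*.017,-.0155+.90*.017,.030])
go(*pose(G,25.4,-40))
E
```

```text
shift [0.0337 0.008  0.2651] turn [-0.0018 -0.0007 -0.0012] rows 2.1 0.1
```

```bash
python3 -m creep '[[1,0.033,0.008,0,-0.0018,-0.0007,-0.0012],[1,0.033,0.008,0.05,-0.0018,-0.0007,-0.0012],[1,0.033,0.008,0.1,-0.0018,-0.0007,-0.0012],[1,0.033,0.008,0.15,-0.0018,-0.0007,-0.0012],[1,0.033,0.008,0.2,-0.0018,-0.0007,-0.0012],[1,0.033,0.008,0.23,-0.0018,-0.0007,-0.0012],[1,0.033,0.008,0.25,-0.0018,-0.0007,-0.0012],[1,0.033,0.008,0.265,-0.0018,-0.0007,-0.0012],[0.6,0.033,0.008,0.265,-0.0018,-0.0007,-0.0012],[0.4,0.033,0.008,0.265,-0.0018,-0.0007,-0.0012]]' 25
python3 - <<'E'
from h import *
G=np.array([.5305-.43*.017,-.0155+.90*.017,.030])
go(*pose(G,25.4,-40))
E
python3 -m creep '[[0.3,0,0,0,0,0,0],[0.2,0,0,0,0,0,0],[0.1,0,0,0,0,0,0],[0,0,0,0,0,0,0],[-0.2,0,0,0,0,0,0],[-0.3,0,0,0,0,0,0],[-0.4,0,0,0,0,0,0],[-0.5,0,0,0,0,0,0],[-0.6,0,0,0,0,0,0],[-0.6,0,0,0,0,0,0]]' 25
```

```text
clock: 3.15
tcp_pos: [0.4769, 0.0964, 0.1632]
orientation: [0.29, 0.504, 0.792, -0.183]
contact_force: [-0.2, -0.4, 0.3]
grip_width: 0.0782
grasp_force: 0.0
shift [ 0.0089  0.0009 -0.0003] turn [-0.0001  0.0003 -0.001 ] rows 0.1 0.0
clock: 4.15
tcp_pos: [0.4772, 0.0966, 0.1633]
orientation: [0.291, 0.504, 0.792, -0.182]
contact_force: [0.9, 3.7, 5.5]
grip_width: 0.0582
grasp_force: 25.0
```

```bash
python3 - <<'E'
from h import *
s=r.sense();o=s['orientation'];Q=R.from_quat([o[1],o[2],o[3],o[0]]).as_matrix()
print('g',s['tcp_pos']+.171*Q[:,2],'z',Q[:,2],'y',Q[:,1])
A=go(*pose([.52,0,.17],25.6,-40));B=go(*pose([.48,-.10,.24],0,5),base=A);C=go(*pose([.45,-.213,.20],-30,50),base=B);print(A[0],B[0],C[0])
E
```

```text
g [ 0.52451013 -0.00298964  0.03253767] z [ 0.27677587 -0.58221008 -0.76447795] y [0.90515464 0.42506374 0.00398778]
shift [-0.2138 -0.0065 -0.2702] turn [-0.0003  0.0004 -0.0014] rows 2.8 0.1
shift [-0.5516 -0.2143  0.106 ] turn [0.0219 0.1229 0.0696] rows 4.8 6.0
shift [-0.5487 -0.2387  0.204 ] turn [-0.0395  0.1221  0.0758] rows 5.1 6.2
[0.47250657 0.09912644 0.3009936 ] [ 0.48       -0.11490363  0.41034929] [ 0.3845032  -0.32644379  0.30991668]
```

```bash
python3 -m creep '[[-1,-0.01,0,-0.01,0,0,0],[-1,-0.03,0,-0.04,0,0,0],[-1,-0.06,0,-0.07,0,0,0],[-1,-0.08,0,-0.1,0,0,0],[-1,-0.11,0,-0.13,0,0,0],[-1,-0.13,0,-0.16,0,0,0],[-1,-0.16,0,-0.19,0,0,0],[-1,-0.18,0,-0.22,0,0,0],[-1,-0.2,0,-0.25,0,0,0],[-1,-0.214,0,-0.27,0,0,0]]' 30
python3 - <<'E'
from h import *
B=go(*pose([.48,-.10,.24],0,5))
E
```

```text
clock: 5.15
tcp_pos: [0.4742, 0.0991, 0.3009]
orientation: [0.289, 0.505, 0.792, -0.183]
contact_force: [-0.4, 0.2, -2.6]
grip_width: 0.0579
grasp_force: 30.0
shift [-0.5522 -0.2127  0.1065] turn [0.0217 0.1231 0.0679] rows 4.8 6.0
```

```bash
python3 -m creep '[[-1,-0.03,-0.01,0.005,0.001,0.006,0.003],[-1,-0.08,-0.03,0.015,0.003,0.018,0.01],[-1,-0.14,-0.053,0.027,0.005,0.031,0.017],[-1,-0.2,-0.076,0.038,0.008,0.045,0.025],[-1,-0.26,-0.1,0.05,0.01,0.058,0.032],[-1,-0.32,-0.123,0.062,0.013,0.071,0.039],[-1,-0.39,-0.15,0.075,0.015,0.087,0.048],[-1,-0.46,-0.177,0.089,0.018,0.103,0.057],[-1,-0.52,-0.2,0.1,0.02,0.116,0.064],[-1,-0.552,-0.213,0.1065,0.0217,0.123,0.068]]'
python3 - <<'E'
from h import *
C=go(*pose([.45,-.213,.20],-30,50));print(r.sense()['joint_positions'].round(2))
E
```

```text
clock: 6.15
tcp_pos: [0.4799, -0.1175, 0.4104]
orientation: [-0.031, 0.708, 0.705, 0.032]
contact_force: [-0.3, -0.8, -3.1]
grip_width: 0.0579
grasp_force: 30.0
shift [-0.5438 -0.2361  0.2037] turn [-0.039   0.1219  0.0751] rows 5.0 6.2
[ 0.71  0.27 -0.59  1.93  0.07  1.    0.09]
```

```bash
python3 -m creep '[[-1,-0.03,-0.012,0.01,-0.002,0.006,0.004],[-1,-0.08,-0.035,0.03,-0.006,0.018,0.011],[-1,-0.14,-0.061,0.052,-0.01,0.031,0.019],[-1,-0.2,-0.087,0.075,-0.014,0.045,0.028],[-1,-0.26,-0.113,0.097,-0.019,0.058,0.036],[-1,-0.32,-0.139,0.12,-0.023,0.072,0.044],[-1,-0.39,-0.17,0.146,-0.028,0.087,0.054],[-1,-0.46,-0.2,0.172,-0.033,0.103,0.064],[-1,-0.51,-0.221,0.191,-0.037,0.114,0.07],[-1,-0.544,-0.236,0.204,-0.039,0.122,0.075]]'
python3 - <<'E'
from h import *
C=go(*pose([.45,-.213,.20],-30,50));print(r.sense()['joint_positions'].round(2))
E
```

```text
clock: 7.15
tcp_pos: [0.3847, -0.3262, 0.3083]
orientation: [-0.212, 0.784, 0.454, 0.366]
contact_force: [-0.3, 0.4, -2.8]
grip_width: 0.0576
grasp_force: 30.0
shift [ 0.0027 -0.0001 -0.0033] turn [-0.0003 -0.0002  0.0001] rows 0.0 0.0
[ 1.33  0.57 -0.61  1.96 -0.63  1.03  0.65]
```

```bash
python3 - <<'E'
from h import *
out=[]
for n in('scene','top'):
    m,p,d=cap(n);np.savez(n+'1.npz',p=p)
    s=r.sense();o=s['orientation'];Q=R.from_quat([o[1],o[2],o[3],o[0]]).as_matrix();g=s['tcp_pos']+.171*Q[:,2]
    ends=proj(m,[g+[0,0,.0575],g-[0,0,.0925],[.4505,-.2135,.006]]);print(n,g.round(4),ends.round(1))
    c=ends[0].astype(int);y0,x0=max(0,c[1]-90),max(0,c[0]-95);q=p.copy()
    for e in ends: cv2.circle(q,tuple(int(v) for v in e),1,(255,0,0),-1)
    out.append(cv2.resize(q[y0:y0+180,x0:x0+190],(390,370)));print((x0,y0))
save('c1',np.hstack(out))
E
```

```text
scene [ 0.4494 -0.2144  0.1976] [[238.4 167.6]
 [244.4 202.3]
 [248.2 222.4]]
(np.int64(143), np.int64(77))
top [ 0.45   -0.2127  0.1982] [[398.9 212.5]
 [385.7 220.5]
 [379.1 224.3]]
(np.int64(303), np.int64(122))
```

View pics/c1.png

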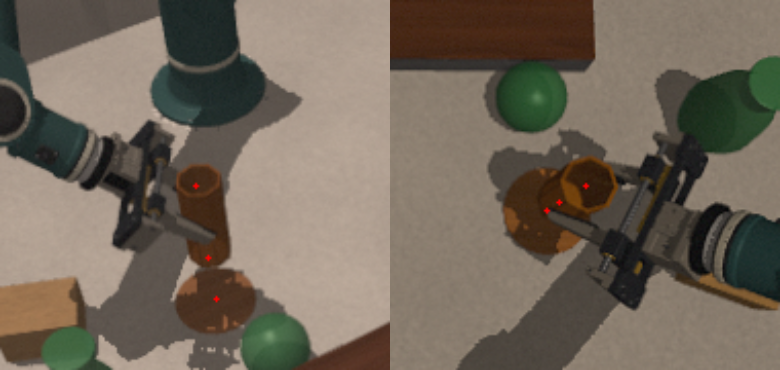

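```bash
python3 -m creep '[[-1,-0.01,0,0.008,0,0,0],[-1,-0.03,0,0.025,0,0,0],[-1,-0.053,0,0.044,0,0,0],[-1,-0.076,0,0.064,0,0,0],[-1,-0.1,0,0.084,0,0,0],[-1,-0.122,0,0.102,0,0,0],[-1,-0.142,0,0.119,0,0,0],[-1,-0.158,0,0.133,0,0,0],[-1,-0.168,0,0.141,0,0,0],[-1,-0.172,0,0.145,0,0,0]]'
python3 - <<'E'
from h import *
s=r.sense();o=s['orientation'];Q=R.from_quat([o[1],o[2],o[3],o[0]]).as_matrix();print(s['tcp_pos']+.171*Q[:,2],Q.T@[0,0,-.01]/.4, s['contact_force'])
E
```

```text
clock: 8.25
tcp_pos: [0.3867, -0.3242, 0.2193]
orientation: [-0.212, 0.783, 0.456, 0.366]
contact_force: [0.1, -0.3, -3.2]
grip_width: 0.0577
grasp_force: 30.0
[ 0.45162721 -0.2105      0.10936023] [-1.91440579e-02 -4.20586556e-05  1.60780371e-02] [ 0.0979165  -0.29057151 -3.16788541]
```

```bash
python3 -m creep '[[-1,-0.004,0,0.003,0,0,0],[-1,-0.008,0,0.006,0,0,0],[-1,-0.011,0,0.009,0,0,0],[-1,-0.014,0,0.012,0,0,0],[-1,-0.016,0,0.0135,0,0,0],[-1,-0.018,0,0.015,0,0,0],[-1,-0.02,0,0.0167,0,0,0],[-1,-0.021,0,0.0176,0,0,0],[-1,-0.022,0,0.0184,0,0,0],[-1,-0.023,0,0.0193,0,0,0]]'
```

```text
clock: 9.25
tcp_pos: [0.3868, -0.3242, 0.2079]
orientation: [-0.211, 0.783, 0.456, 0.365]
contact_force: [-0.1, 0.2, -2.8]
grip_width: 0.0581
grasp_force: 30.0
```

```bash
python3 -m creep '[[-1,-0.0005,0,0.0004,0,0,0],[-1,-0.001,0,0.0008,0,0,0],[-1,-0.0015,0,0.0012,0,0,0],[-1,-0.002,0,0.0016,0,0,0],[-1,-0.0025,0,0.002,0,0,0],[-1,-0.003,0,0.0024,0,0,0],[-1,-0.0035,0,0.0028,0,0,0],[-1,-0.0035,0,0.0028,0,0,0],[-1,-0.0035,0,0.0028,0,0,0],[-1,-0.0035,0,0.0028,0,0,0]]'
```

```text
clock: 10.25
tcp_pos: [0.3868, -0.3243, 0.2061]
orientation: [-0.211, 0.783, 0.456, 0.365]
contact_force: [-0.5, -0.0, -2.3]
grip_width: 0.0575
grasp_force: 30.0
```

```bash
python3 -m creep '[[-1,-0.0005,0,0.0004,0,0,0],[-1,-0.001,0,0.0008,0,0,0],[-1,-0.0015,0,0.0012,0,0,0],[-1,-0.002,0,0.0016,0,0,0],[-1,-0.0025,0,0.002,0,0,0],[-1,-0.0025,0,0.002,0,0,0],[-1,-0.0025,0,0.002,0,0,0],[-1,-0.0025,0,0.002,0,0,0],[-1,-0.0025,0,0.002,0,0,0],[-1,-0.0025,0,0.002,0,0,0]]'
```

```text
clock: 11.25
tcp_pos: [0.3868, -0.3243, 0.2048]
orientation: [-0.211, 0.783, 0.456, 0.365]
contact_force: [0.1, -1.0, -2.9]
grip_width: 0.0579
grasp_force: 30.0
```

```bash
python3 -m creep '[[-1,-0.0005,0,0.0004,0,0,0],[-1,-0.001,0,0.0008,0,0,0],[-1,-0.0015,0,0.0012,0,0,0],[-1,-0.002,0,0.0016,0,0,0],[-1,-0.0025,0,0.002,0,0,0],[-1,-0.0025,0,0.002,0,0,0],[-1,-0.0025,0,0.002,0,0,0],[-1,-0.0025,0,0.002,0,0,0],[-1,-0.0025,0,0.002,0,0,0],[-1,-0.0025,0,0.002,0,0,0]]'
```

```text
clock: 12.25
tcp_pos: [0.3867, -0.3243, 0.2035]
orientation: [-0.211, 0.783, 0.456, 0.365]
contact_force: [-0.1, 0.5, -2.1]
grip_width: 0.0574
grasp_force: 30.0
```

```bash
python3 -m creep '[[-1,-0.0005,0,0.0004,0,0,0],[-1,-0.001,0,0.0008,0,0,0],[-1,-0.0015,0,0.0012,0,0,0],[-1,-0.002,0,0.0016,0,0,0],[-1,-0.0025,0,0.002,0,0,0],[-1,-0.003,0,0.0025,0,0,0],[-1,-0.0035,0,0.003,0,0,0],[-1,-0.0035,0,0.003,0,0,0],[-1,-0.0035,0,0.003,0,0,0],[-1,-0.0035,0,0.003,0,0,0]]'
```

```text
clock: 13.25
tcp_pos: [0.3868, -0.3243, 0.2017]
orientation: [-0.211, 0.783, 0.456, 0.365]
contact_force: [0.1, 0.1, -2.4]
grip_width: 0.0578
grasp_force: 30.0
```

```bash
python3 - <<'E'
from h import *
m,p,d=cap('scene');save('s2',p[150:270,180:320],4);print(r.sense()['contact_force'])
E
```

```text
[-0.7745954  -0.30922119 -2.43113692]
```

View pics/s2.png

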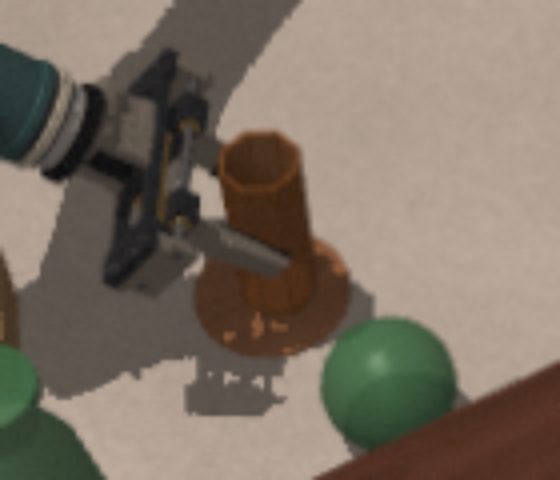

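The vase is upright over the disc, with its foot at about (280,305) in the crop and almost touching. I'll keep lowering.

```bash
python3 -m creep '[[-1,-0.0005,0,0.0004,0,0,0],[-1,-0.001,0,0.0008,0,0,0],[-1,-0.0015,0,0.0012,0,0,0],[-1,-0.002,0,0.0016,0,0,0],[-1,-0.0025,0,0.002,0,0,0],[-1,-0.003,0,0.0025,0,0,0],[-1,-0.0035,0,0.003,0,0,0],[-1,-0.0035,0,0.003,0,0,0],[-1,-0.0035,0,0.003,0,0,0],[-1,-0.0035,0,0.003,0,0,0]]'
```

```text
clock: 14.3
tcp_pos: [0.3868, -0.3243, 0.1999]
orientation: [-0.211, 0.783, 0.456, 0.365]
contact_force: [0.2, -0.8, -2.7]
grip_width: 0.0578
grasp_force: 30.0
```

```bash
python3 -m creep '[[-1,-0.0005,0,0.0004,0,0,0],[-1,-0.001,0,0.0008,0,0,0],[-1,-0.0015,0,0.0012,0,0,0],[-1,-0.002,0,0.0016,0,0,0],[-1,-0.0025,0,0.002,0,0,0],[-1,-0.0025,0,0.002,0,0,0],[-1,-0.0025,0,0.002,0,0,0],[-1,-0.0025,0,0.002,0,0,0],[-1,-0.0025,0,0.002,0,0,0],[-1,-0.0025,0,0.002,0,0,0]]'
```

```text
clock: 15.3
tcp_pos: [0.3868, -0.3243, 0.1986]
orientation: [-0.211, 0.783, 0.456, 0.365]
contact_force: [-0.9, -0.1, -3.7]
grip_width: 0.0578
grasp_force: 30.0
```

```bash
python3 -m creep '[[-1,-0.0005,0,0.0004,0,0,0],[-1,-0.001,0,0.0008,0,0,0],[-1,-0.0015,0,0.0012,0,0,0],[-1,-0.002,0,0.0016,0,0,0],[-1,-0.0025,0,0.002,0,0,0],[-1,-0.003,0,0.0025,0,0,0],[-1,-0.003,0,0.0025,0,0,0],[-1,-0.003,0,0.0025,0,0,0],[-1,-0.003,0,0.0025,0,0,0],[-1,-0.003,0,0.0025,0,0,0]]'
```

```text
clock: 16.3
tcp_pos: [0.3868, -0.3243, 0.1972]
orientation: [-0.212, 0.783, 0.456, 0.366]
contact_force: [-1.2, -1.6, 1.4]
grip_width: 0.058
grasp_force: 30.0
```

```bash
python3 - <<'E'
from h import *
s=r.sense();o=s['orientation'];Q=R.from_quat([o[1],o[2],o[3],o[0]]).as_matrix();g=s['tcp_pos']+.171*Q[:,2];print('g',g)
for n in('scene','top'):
    m,p,d=cap(n);np.savez(n+'3.npz',p=p)
    h=cv2.cvtColor(p,cv2.COLOR_RGB2HSV)
    # mouth: depth discontinuity; print height profile from depth along vase column
    c=proj(m,[g+[0,0,.06]])[0];print(n,c)
m,p,d=cap('scene');H,W=d.shape;vv,uu=np.mgrid[150:230:1,205:275:1]
E=np.array(m['extrinsics']);o_,rd=ray(m,np.c_[uu.ravel(),vv.ravel()]);P=o_+rd*d[vv.ravel(),uu.ravel()][:,None]
k=np.linalg.norm(P[:,:2]-g[:2],axis=1)<.045;Pz=np.sort(P[k][:,2]);print('n',k.sum(),'z max',Pz[-15:].round(4))
mk=k&(P[:,2]>.145);print('rim centre',P[mk].mean(0),np.ptp(P[mk],axis=0))
E
```

```text
g [ 0.45172417 -0.2106542   0.08719054]
scene [244.27814371 193.12465001]
top [388.02709557 217.87613741]
n 1010 z max [0.1595 0.1596 0.1596 0.1596 0.1598 0.1601 0.1603 0.1604 0.161  0.1611
 0.1611 0.1614 0.1616 0.163  0.1632]
rim centre [ 0.45491414 -0.20905199  0.15359553] [0.06368744 0.06196722 0.01809495]
```

```bash
python3 -m creep '[[0.26,0,0,0,0,0,0],[0.28,0,0,0,0,0,0],[0.3,0,0,0,0,0,0],[0.35,0,0,0,0,0,0],[0.4,0,0,0,0,0,0],[0.5,0,0,0,0,0,0],[0.6,0,0,0,0,0,0],[0.7,0,0,0,0,0,0],[0.8,0,0,0,0,0,0],[0.8,0,0,0,0,0,0]]' 10
```

```text
clock: 17.45
tcp_pos: [0.3868, -0.3243, 0.197]
orientation: [-0.211, 0.783, 0.456, 0.365]
contact_force: [0.6, 0.1, -1.0]
grip_width: 0.0824
grasp_force: 0.0
```

```bash
python3 -m creep '[[0.8,0,0,-0.02,0,0,0],[0.8,0,0,-0.06,0,0,0],[0.8,0,0,-0.1,0,0,0],[0.8,0,0,-0.14,0,0,0],[0.8,0,0,-0.18,0,0,0],[0.8,0,0,-0.22,0,0,0],[0.8,0,0,-0.26,0,0,0],[0.8,0,0,-0.3,0,0,0],[0.8,0,0,-0.33,0,0,0],[0.8,0,0,-0.35,0,0,0]]'
python3 - <<'E'
from h import *
m,p,d=cap('top');save('t4',p[110:290,200:440],3);m2,p2,d2=cap('scene')
hsv=cv2.cvtColor(p,cv2.COLOR_RGB2HSV);mk=((hsv[...,0]>40)&(hsv[...,0]<90)&(hsv[...,1]>80)).astype(np.uint8);mk[:,:340]=0;mk[:,405:]=0;mk[:140]=0;mk[200:]=0
c=max(cv2.findContours(mk,cv2.RETR_EXTERNAL,cv2.CHAIN_APPROX_NONE)[0],key=cv2.contourArea);(c0,rad)=cv2.minEnclosingCircle(c);print('ball',onplane(m,[c0],.05),rad)
print(proj(m,[[.4505,-.2135,.006],[.4505,-.2135,.156]]))
E
```

```text
clock: 18.45
tcp_pos: [0.3331, -0.4182, 0.2879]
orientation: [-0.211, 0.784, 0.456, 0.365]
contact_force: [1.0, -0.7, -0.3]
grip_width: 0.0829
grasp_force: 0.0
ball [[ 0.60641696 -0.19203252  0.05      ]] 17.44218635559082
[[379.13610393 224.33739591]
 [389.91013613 217.8942106 ]]
```

View pics/t4.png

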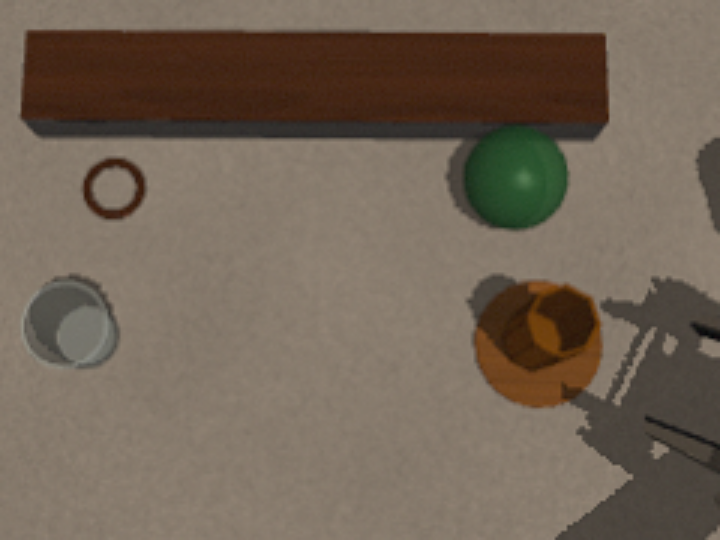

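The vase stands on the disc within about 6 mm of its centre, with its mouth at about (563,318) in the crop. The ball at (515,177) hasn't moved and the gripper is clear. Next I'll move behind the ball.

```bash
python3 - <<'E'
from h import *
m=r.camera_model('top');print('ledge foot',onplane(m,[(214.5,155.5),(397,155.5)],0))
A=go(*pose([.42,-.36,.30],-1.5,0));B=go(*pose([.607,-.290,.25],-1.5,0),base=A);C=go(*pose([.607,-.290,.05],-1.5,0),base=B)
E
```

```text
ledge foot [[ 0.67211934  0.26997403  0.        ]
 [ 0.65744328 -0.28089697  0.        ]]
shift [ 0.501   0.1177 -0.1161] turn [ 0.0345 -0.1356 -0.0731] rows 4.2 6.6
shift [0.1872 0.4628 0.125 ] turn [0. 0. 0.] rows 4.1 0.0
shift [0.  0.  0.5] turn [0. 0. 0.] rows 4.0 0.0
```

```bash
python3 -m creep '[[0.8,0.06,0,-0.05,0,0,0],[0.8,0.14,0,-0.11,0,0,0],[0.6,0.22,0,-0.16,0.002,-0.01,-0.005],[0.4,0.29,0.02,-0.17,0.006,-0.025,-0.013],[0.2,0.35,0.04,-0.16,0.011,-0.043,-0.023],[0,0.4,0.06,-0.15,0.016,-0.062,-0.034],[-0.1,0.44,0.08,-0.14,0.021,-0.082,-0.044],[-0.2,0.47,0.1,-0.13,0.026,-0.102,-0.055],[-0.2,0.49,0.11,-0.12,0.031,-0.12,-0.065],[-0.2,0.501,0.118,-0.116,0.0345,-0.1356,-0.073]]'
python3 - <<'E'
from h import *
B=go(*pose([.607,-.290,.25],-1.5,0));print(r.sense()['joint_positions'].round(2))
E
```

```text
clock: 19.55
tcp_pos: [0.4217, -0.3575, 0.4706]
orientation: [0.0, 0.714, 0.7, -0.001]
contact_force: [-0.0, 0.8, 0.1]
grip_width: 0.0366
grasp_force: 0.0
shift [0.1782 0.46   0.123 ] turn [-0.0002  0.0004  0.001 ] rows 4.1 0.0
[ 1.07  0.29 -0.52  1.74  0.16  1.15  0.48]
```

```bash
python3 -m creep '[[-0.2,0.02,0.05,0,0,0,0],[-0.2,0.05,0.12,0,0,0,0],[-0.2,0.08,0.2,0,0,0,0],[-0.2,0.11,0.28,0.02,0,0,0],[-0.2,0.14,0.35,0.04,0,0,0],[-0.2,0.16,0.4,0.07,0,0,0],[-0.2,0.17,0.44,0.1,0,0,0],[-0.2,0.178,0.46,0.15,0,0,0.001],[-0.2,0.178,0.46,0.2,0,0,0.001],[-0.2,0.178,0.46,0.25,0,0,0.001]]'
python3 - <<'E'
from h import *
C=go(*pose([.607,-.290,.05],-1.5,0))
m,p,d=cap('wrist');save('w5',p,1.0)
E
```

```text
clock: 20.55
tcp_pos: [0.6059, -0.292, 0.3682]
orientation: [-0.002, 0.718, 0.696, 0.0]
contact_force: [0.8, -0.1, -0.8]
grip_width: 0.0368
grasp_force: 0.0
shift [0.0043 0.0034 0.368 ] turn [-0.0003 -0.0004 -0.0008] rows 2.9 0.0
```

View pics/w5.png

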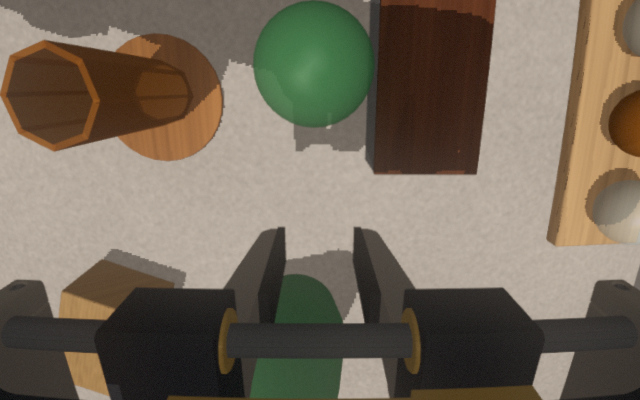

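```bash
python3 - <<'E'
from h import *
m=r.camera_model('wrist');print(onplane(m,[(314,64)],.05),onplane(m,[(376,170),(381,5)],.064))
E
python3 -m creep '[[-0.2,0,0.003,0.03,0,0,0],[-0.2,0,0.003,0.07,0,0,0],[-0.2,0,0.003,0.12,0,0,0],[-0.2,0,0.003,0.17,0,0,0],[-0.2,0,0.003,0.22,0,0,0],[-0.2,0,0.003,0.27,0,0,0],[-0.2,0,0.003,0.31,0,0,0],[-0.2,0,0.003,0.34,0,0,0],[-0.2,0,0.003,0.36,0,0,0],[-0.2,0,0.003,0.368,0,0,0]]'
python3 - <<'E'
from h import *
b=np.array([.6085,-.192]);u=np.array([.0266,1]);v=np.array([1,-.0266])
for n,q in(('contact',b),('ring',np.array([.6165,.1985]))):
    t=q+v*.002-.0565*u;go(*pose([t[0],t[1],.05],-1.5,0))
E
```

```text
[[ 0.60125569 -0.1903272   0.05      ]] [[ 0.65074165 -0.27752095  0.064     ]
 [ 0.65340107 -0.15010822  0.064     ]]
clock: 21.6
tcp_pos: [0.6073, -0.2925, 0.2226]
orientation: [-0.001, 0.718, 0.696, 0.0]
contact_force: [-0.2, 0.6, 0.2]
grip_width: 0.0366
grasp_force: 0.0
shift [0.1099 0.0008 0.0041] turn [-0.0001 -0.0003 -0.0009] rows 0.9 0.0
shift [ 1.0863 -0.0101  0.0057] turn [-0.0001 -0.0003 -0.0009] rows 8.7 0.0
```

```bash
python3 -m creep '[[-0.2,0.012,0,0.003,0,0,0],[-0.2,0.024,0,0.003,0,0,0],[-0.2,0.036,0,0.003,0,0,0],[-0.2,0.048,0,0.003,0,0,0],[-0.2,0.06,-0.0005,0.003,0,0,0],[-0.2,0.07,-0.0006,0.003,0,0,0],[-0.2,0.08,-0.0007,0.003,0,0,0],[-0.2,0.09,-0.0008,0.003,0,0,0],[-0.2,0.1,-0.0009,0.003,0,0,0],[-0.2,0.11,-0.001,0.003,0,0,0]]'
python3 -m creep '[[-0.2,0.01,0,0,0,0,0],[-0.2,0.02,0,0,0,0,0],[-0.2,0.03,0,0,0,0,0],[-0.2,0.04,-0.0003,0,0,0,0],[-0.2,0.05,-0.0004,0,0,0,0],[-0.2,0.06,-0.0005,0,0,0,0],[-0.2,0.07,-0.0006,0,0,0,0],[-0.2,0.08,-0.0007,0,0,0,0],[-0.2,0.09,-0.0008,0,0,0,0],[-0.2,0.1,-0.0009,0,0,0,0]]'
cat > ball.py <<'E'
from h import *
m,p,d=cap('top')
hsv=cv2.cvtColor(p,cv2.COLOR_RGB2HSV);mk=((hsv[...,0]>40)&(hsv[...,0]<90)&(hsv[...,1]>80)).astype(np.uint8);mk[:,:190]=0;mk[:,405:]=0;mk[:140]=0;mk[200:]=0
c=max(cv2.findContours(mk,cv2.RETR_EXTERNAL,cv2.CHAIN_APPROX_NONE)[0],key=cv2.contourArea);(c0,rad)=cv2.minEnclosingCircle(c)
b=onplane(m,[c0],.05)[0];s=r.sense();print('ball',b.round(4),'rad',round(rad,1),'ahead',(b-s['tcp_pos'])[:2].round(4),'t',s['clock'])
import sys
if len(sys.argv)>1: save(sys.argv[1],p[110:290,200:440],3)
E
python3 ball.py
```

```text
clock: 22.6
tcp_pos: [0.6083, -0.2484, 0.2222]
orientation: [-0.0, 0.718, 0.696, 0.0]
contact_force: [0.1, -0.6, 0.3]
grip_width: 0.037
grasp_force: 0.0
clock: 23.6
tcp_pos: [0.6093, -0.2082, 0.2222]
orientation: [-0.001, 0.718, 0.696, 0.0]
contact_force: [-0.6, -0.6, 0.7]
grip_width: 0.0366
grasp_force: 0.0
ball [ 0.6087 -0.1508  0.05  ] rad 17.3 ahead [-0.0006  0.0564] t 23.65
```

```bash
python3 -m creep '[[-0.2,0.011,0,0,0,0,0],[-0.2,0.022,0,0,0,0,0],[-0.2,0.033,0,0,0,0,0],[-0.2,0.044,-0.0003,0,0,0,0],[-0.2,0.055,-0.0004,0,0,0,0],[-0.2,0.066,-0.0005,0,0,0,0],[-0.2,0.077,-0.0006,0,0,0,0],[-0.2,0.088,-0.0007,0,0,0,0],[-0.2,0.099,-0.0008,0,0,0,0],[-0.2,0.11,-0.0009,0,0,0,0]]'
python3 -m creep '[[-0.2,0.011,0,0,0,0,0],[-0.2,0.022,0,0,0,0,0],[-0.2,0.033,0,0,0,0,0],[-0.2,0.044,-0.0003,0,0,0,0],[-0.2,0.055,-0.0004,0,0,0,0],[-0.2,0.066,-0.0005,0,0,0,0],[-0.2,0.077,-0.0006,0,0,0,0],[-0.2,0.088,-0.0007,0,0,0,0],[-0.2,0.099,-0.0008,0,0,0,0],[-0.2,0.11,-0.0009,0,0,0,0]]'
python3 ball.py
```

```text
clock: 24.65
tcp_pos: [0.6103, -0.1642, 0.2223]
orientation: [-0.001, 0.718, 0.696, 0.0]
contact_force: [-0.4, -0.6, -0.4]
grip_width: 0.0368
grasp_force: 0.0
clock: 25.65
tcp_pos: [0.6113, -0.1202, 0.2223]
orientation: [-0.001, 0.718, 0.696, 0.0]
contact_force: [-0.3, 0.3, -0.8]
grip_width: 0.0365
grasp_force: 0.0
ball [ 0.6028 -0.2027  0.05  ] rad 40.7 ahead [-0.0086 -0.0835] t 25.7
```

```bash
python3 ball.py t6; python3 - <<'E'
from h import *
m,p,d=cap('scene');h=cv2.cvtColor(p,cv2.COLOR_RGB2HSV);save('x',p)
print(proj(m,[[.61,-.064,.05]]),proj(r.camera_model('top'),[[.61,-.064,.05]]))
E
```

```text
ball [ 0.5999 -0.2011  0.05  ] rad 41.0 ahead [-0.0115 -0.0816] t 25.75
[[315.76912613 228.54930364]] [[326.25056779 168.23310853]]
```

View pics/t6.png

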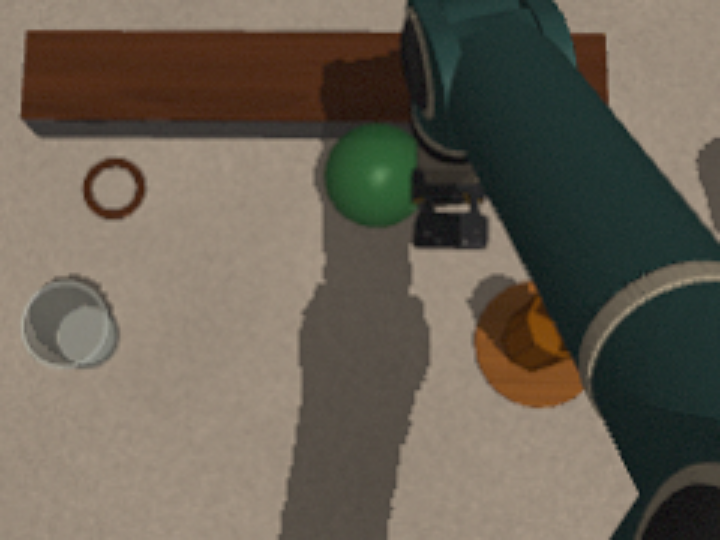

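The ball is at crop (377,176), still against the ledge and seated in the finger cradle. I'll keep pushing.

```bash
sed -i 's/hsv\[...,0\]<90)/hsv[...,0]<76)/' ball.py
python3 -m creep '[[-0.2,0.012,0,0,0,0,0],[-0.2,0.024,0,0,0,0,0],[-0.2,0.036,0,0,0,0,0],[-0.2,0.048,-0.0003,0,0,0,0],[-0.2,0.06,-0.0004,0,0,0,0],[-0.2,0.072,-0.0005,0,0,0,0],[-0.2,0.084,-0.0006,0,0,0,0],[-0.2,0.096,-0.0007,0,0,0,0],[-0.2,0.108,-0.0008,0,0,0,0],[-0.2,0.12,-0.0009,0,0,0,0]]'
python3 -m creep '[[-0.2,0.012,0,0,0,0,0],[-0.2,0.024,0,0,0,0,0],[-0.2,0.036,0,0,0,0,0],[-0.2,0.048,-0.0003,0,0,0,0],[-0.2,0.06,-0.0004,0,0,0,0],[-0.2,0.072,-0.0005,0,0,0,0],[-0.2,0.084,-0.0006,0,0,0,0],[-0.2,0.096,-0.0007,0,0,0,0],[-0.2,0.108,-0.0008,0,0,0,0],[-0.2,0.12,-0.0009,0,0,0,0]]'
python3 ball.py
python3 -m creep '[[-0.2,0.012,0,0,0,0,0],[-0.2,0.024,0,0,0,0,0],[-0.2,0.036,0,0,0,0,0],[-0.2,0.048,-0.0003,0,0,0,0],[-0.2,0.06,-0.0004,0,0,0,0],[-0.2,0.072,-0.0005,0,0,0,0],[-0.2,0.084,-0.0006,0,0,0,0],[-0.2,0.096,-0.0007,0,0,0,0],[-0.2,0.108,-0.0008,0,0,0,0],[-0.2,0.12,-0.0009,0,0,0,0]]'
python3 ball.py
```

```text
clock: 26.8
tcp_pos: [0.6125, -0.0722, 0.2224]
orientation: [-0.001, 0.718, 0.696, 0.0]
contact_force: [-0.4, 0.3, 0.1]
grip_width: 0.0367
grasp_force: 0.0
clock: 27.8
tcp_pos: [0.6136, -0.0242, 0.2225]
orientation: [-0.001, 0.718, 0.696, 0.0]
contact_force: [-0.4, -0.8, -0.6]
grip_width: 0.0367
grasp_force: 0.0
ball [0.6145 0.0324 0.05  ] rad 17.2 ahead [0.0009 0.0555] t 27.85
clock: 28.85
tcp_pos: [0.6148, 0.0238, 0.2225]
orientation: [-0.001, 0.718, 0.696, 0.0]
contact_force: [0.2, 0.1, 1.1]
grip_width: 0.0369
grasp_force: 0.1
ball [0.6167 0.0806 0.05  ] rad 17.3 ahead [0.0019 0.0557] t 28.9
```

```bash
python3 -m creep '[[-0.2,0.011,0.001,0,0,0,0],[-0.2,0.022,0.002,0,0,0,0],[-0.2,0.033,0.003,0,0,0,0],[-0.2,0.044,0.004,0,0,0,0],[-0.2,0.055,0.005,0,0,0,0],[-0.2,0.066,0.006,0,0,0,0],[-0.2,0.077,0.006,0,0,0,0],[-0.2,0.088,0.006,0,0,0,0],[-0.2,0.099,0.006,0,0,0,0],[-0.2,0.11,0.006,0,0,0,0]]'
python3 ball.py
python3 -m creep '[[-0.2,0.008,0,0,0,0,0],[-0.2,0.016,0,0,0,0,0],[-0.2,0.024,0,0,0,0,0],[-0.2,0.032,0,0,0,0,0],[-0.2,0.04,0,0,0,0,0],[-0.2,0.048,0,0,0,0,0],[-0.2,0.056,0,0,0,0,0],[-0.2,0.064,0,0,0,0,0],[-0.2,0.072,0,0,0,0,0],[-0.2,0.08,0,0,0,0,0]]'
python3 ball.py
```

```text
clock: 29.9
tcp_pos: [0.6186, 0.0677, 0.2226]
orientation: [-0.001, 0.718, 0.696, 0.0]
contact_force: [0.8, -0.1, 0.9]
grip_width: 0.0369
grasp_force: 0.0
ball [0.6159 0.1306 0.05  ] rad 16.8 ahead [-0.0026  0.0619] t 29.95
clock: 30.95
tcp_pos: [0.6195, 0.0989, 0.2225]
orientation: [-0.0, 0.718, 0.696, -0.0]
contact_force: [-2.0, -2.0, 1.8]
grip_width: 0.0369
grasp_force: 1.5
ball [0.6168 0.165  0.05  ] rad 16.8 ahead [-0.0027  0.0649] t 31.0
```

```bash
python3 -m creep '[[-0.2,0.006,0,0,0,0,0],[-0.2,0.012,0,0,0,0,0],[-0.2,0.018,0,0,0,0,0],[-0.2,0.024,0,0,0,0,0],[-0.2,0.03,0,0,0,0,0],[-0.2,0.036,0,0,0,0,0],[-0.2,0.042,0,0,0,0,0],[-0.2,0.048,0,0,0,0,0],[-0.2,0.054,0,0,0,0,0],[-0.2,0.06,0,0,0,0,0]]'
python3 ball.py t7
```

```text
clock: 32.0
tcp_pos: [0.6204, 0.1235, 0.2226]
orientation: [-0.001, 0.718, 0.696, 0.0]
contact_force: [-0.5, -0.0, -0.2]
grip_width: 0.0366
grasp_force: 0.0
ball [0.6177 0.1967 0.05  ] rad 17.1 ahead [-0.0026  0.0727] t 32.05
```

View pics/t7.png

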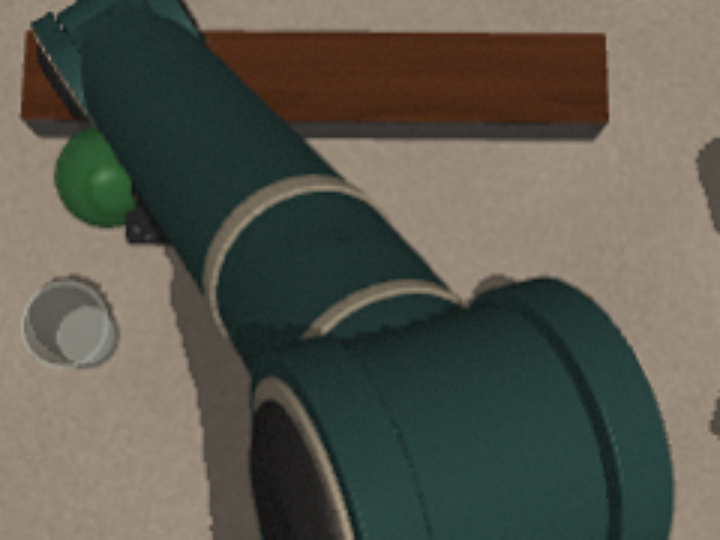

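The force dropped to zero and the ball, at crop (105,177), sits over the ring, so it has dropped in. I'll back off and verify.

```bash
python3 -m creep '[[-0.2,-0.02,0,0,0,0,0],[-0.2,-0.05,-0.002,0,0,0,0],[-0.2,-0.09,-0.004,0,0,0,0],[-0.2,-0.13,-0.006,0,0,0,0],[-0.2,-0.17,-0.008,0,0,0,0],[-0.2,-0.2,-0.01,-0.03,0,0,0],[-0.2,-0.22,-0.01,-0.1,0,0,0],[-0.2,-0.22,-0.01,-0.2,0,0,0],[-0.2,-0.22,-0.01,-0.3,0,0,0],[-0.2,-0.22,-0.01,-0.4,0,0,0]]'
python3 -m creep '[[-0.2,-0.05,0,0,0,0,0],[-0.2,-0.1,0,0,0,0,0],[-0.2,-0.15,0,0,0,0,0],[-0.2,-0.2,0,0,0,0,0],[-0.2,-0.25,0,0,0,0,0],[-0.2,-0.28,0,0,0,0,0],[-0.2,-0.3,0,0,0,0,0],[-0.2,-0.3,0,0,0,0,0],[-0.2,-0.3,0,0,0,0,0],[-0.2,-0.3,0,0,0,0,0]]'
python3 ball.py
python3 - <<'E'
from h import *
import numpy as np
m,p,d=cap('scene');m2,p2,d2=cap('top')
save('f',np.vstack([p,p2]),.75)
E
```

```text
clock: 33.05
tcp_pos: [0.6133, 0.0345, 0.3851]
orientation: [-0.0, 0.718, 0.696, 0.001]
contact_force: [0.8, -0.6, 0.1]
grip_width: 0.0366
grasp_force: 0.0
clock: 34.05
tcp_pos: [0.6098, -0.0834, 0.3825]
orientation: [-0.001, 0.718, 0.696, 0.001]
contact_force: [0.8, -0.6, 1.0]
grip_width: 0.0371
grasp_force: 0.0
ball [0.6172 0.1977 0.05  ] rad 17.1 ahead [0.0074 0.2811] t 34.1
```

View pics/f.png

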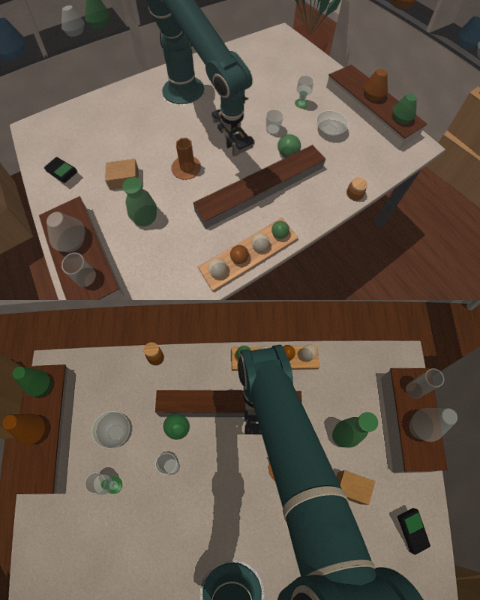

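The scene view shows the vase upright on the disc at (185,158). The ball is in the ring, measured at (0.617, 0.198) against the ring's (0.616, 0.1985), and everything else is where it was. The robot touches nothing.

```bash
python3 -c "
from workcell import r
print(r.hand_in())"
```

```text
the job is handed in; nothing more can be done
None
```

The job is handed in at about 34 s with no verdict returned: in the last pictures the vase stands upright on the disc, the ball sits in the ring within about 2 mm of its centre, and the other items look undisturbed.

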